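# Clip in the filling lance, set the sliding leg and cam it shut

### The job

Get the juice filler ready: take the steel filling lance from its rest and push it down past the sprung jaw until it sits in the fork clip on the stand's sliding leg. Then push the leg out against its spring until its pointer lines up with the index block on the scale and, while holding it there, squeeze the cam lever closed against the leg's grip fin, never closing it before the leg is at the mark. Finish still holding the leg at the mark with the lever squeezed shut (do not let go), and leave the other things on the bench where they are.

Things in the scene. Friction and masses are not known exactly. Their poses are not given: they have to be found in the camera images.
- lance_mid (a point): Mid-point, on the axis, of the loose filling lance: a bare steel tube 14 mm in diameter, 170 mm long, 0.15 kg, x along the tube (a 20 mm wide, 8 mm long collar at the -x end, a 10 mm nozzle at the +x end). It starts level, about 55 mm up, in two V notches of the rest 58 mm either side of its middle; the middle is free to grasp from above. Either way round is right in the clip.
- rest: White plastic rest fixed to the bench, 150 x 60 mm, about 60 mm high with its two V notches, in which the lance starts lying along the rest's x axis; origin under its centre at the bench.
- stand: Filling stand fixed to the bench: dark steel plate 390 x 120 x 10 mm, an aluminium sleeve at its -x end in which the leg slides, and a 24 mm wide scale strip on its +y side, 70 mm from the centre line. Origin on the centre line at bench height; z up, x the way the leg slides out, y across.
- leg: The metal sliding leg; axes parallel to the stand's. Origin on the stand's centre line at bench height, below the -x face of the crossbar. Starts within 10 mm of fully in and slides out (+x) up to 100 mm; a spring pushes it back with about 5 N, so it slides back whenever not held, even with the lever closed. A flat shelf with its top 41 mm above the bench carries crossbar, fin, lever and clip.
- crossbar (a point): Middle of the -x face of the leg's crossbar: an upright plate 100 mm wide (along y), 10 mm thick, 40 to 88 mm above the bench; this point is 64 mm up. Two open fingers can push this face to +x, one finger outside the fin and one outside the lever.
- fin (a point): Centre of the leg's grip fin, an upright plate 55 mm long (along x, ending at the crossbar), 8 mm thick, 40 to 88 mm above the bench; its middle plane is 10 mm to -y of the leg's centre line. The closed lever stands parallel to it, 10 mm to +y of the centre line.
- grip (a point): Point on the leg midway between the fin and the closed lever, 12 mm to -x of the crossbar's face, 70 mm above the bench. Fin plus closed lever measure 28 mm over their outsides (along y), centred here; with the lever open up to 47 mm. Outside them it is free for fingers above 45 mm from the bench.
- lever (a joint): Angle of the cam lever, rad: 0 closed (parallel to the fin), 0.36 fully open; starts at 0.30 to 0.36. A black plastic bar 50 mm long, 8 mm thick, 46 to 86 mm above the bench, on an upright pivot 55 mm to -x of the crossbar and 10 mm to +y of the centre line; its free end, by the crossbar, swings to +y as it opens. It stays where left; about 2 N on its end moves it.
- lever_tip (a point): Free end of the cam lever, middle of its thickness, 66 mm above the bench; 5 mm to -x of the crossbar, 10 mm to +y of the centre line when closed, up to 28 mm when open.
- pointer (a point): Tip of the leg's thin (3 mm) pointer, 36 mm above the bench, 55 mm to +y of the centre line, 20 mm to -x of the crossbar's face; moves with the leg.
- mark: Index block fixed on the scale strip, 14 x 22 x 10 mm, dark steel, with a 3 mm wide nose towards the leg; axes parallel to the stand's. Origin under its middle, 24 mm above the bench. The leg is at the mark when the pointer lines up with the nose (same x in the stand's frame): 35 to 80 mm from the start.
- seat (a point): Where the lance's mid-point belongs in the fork clip, 82 mm above the bench, 65 mm to +x of the crossbar's -x face; axes as the leg's; the lance lies along y. Two forks 10 mm thick at y -42 and +42, slots 16 mm wide open upward, floor 7 mm below this point, -x tine 19 mm above it plus a flared tip to 30 mm. Between the forks fingers have room down to 30 mm below this point.
- jaw (a joint): Angle of the sprung jaw, rad: 0 shut, up to 0.5 pushed out to +x. Two dark steel snouts, one at each fork, on one hinge rod 33 mm below and 17 mm to +x of the seat; their sloping tops reach from 9 to 34 mm above the seat point. The lance pushed straight down (about 5 to 15 N) wedges them out by 6 mm and they snap back over it.
- beaker: Bystander: steel beaker, 76 mm across, 85 mm high.
- juice: Bystander: amber glass bottle, 66 mm across, 190 mm high.
- clamp_ring: Bystander: flat steel ring, 66 mm across, 14 mm high.
- gauge: Bystander: round dark steel gauge body, 68 mm across, 26 mm high.
There are look-alikes about, which are no part of the job. What is meant by the part that bears lance_mid is not green, and is the smaller of those in its own colour.

How it is judged (in metres and radians):
On the way, in this order (a step that is already met when the one before it is completed fails the run):
1. the lance sits in the fork clip with the jaw sprung back, the leg still in and the lever open (x of lance_mid in the frame of seat between -0.003 and 0.003 m and z of lance_mid in the frame of seat between -0.003 and 0.003 m and y of lance_mid in the frame of seat between -0.02 and 0.02 m and angle between the x axis of lance_mid and the y axis of seat, either way round below 0.08 rad and value of joint jaw below 0.06 rad and x of pointer in the frame of mark below -0.015 m and value of joint lever above 0.2 rad), for 0.1 s.
2. the fingers hold the leg at the mark, lever still open (x of pointer in the frame of mark between -0.005 and 0.005 m and contact force between the fingers and leg above 1 N and value of joint lever above 0.2 rad), for 0.1 s.
3. the lever is closed while the leg is held at the mark (x of pointer in the frame of mark between -0.004 and 0.004 m and contact force between the fingers and leg above 2 N and value of joint lever below 0.06 rad), for 0.2 s.
At the end, for the whole second after the job is handed in: Lance in the fork clip (middle within 3 mm of the seat across and in height, 20 mm along, 0.08 rad), jaw back under 0.06 rad; pointer within 4 mm of the index block; lever under 0.06 rad; fingers bearing on the leg with over 2 N; leg at rest. Other things moved under 30 mm (all of step 3 and x of lance_mid in the frame of seat between -0.003 and 0.003 m and z of lance_mid in the frame of seat between -0.003 and 0.003 m and y of lance_mid in the frame of seat between -0.02 and 0.02 m and angle between the x axis of lance_mid and the y axis of seat, either way round below 0.08 rad and value of joint jaw below 0.06 rad and linear speed of leg below 0.01 m/s); the arm keeps its last pose, push and grip.
It fails at once if the lever is closed while the leg is away from the mark (value of joint lever below 0.12 rad and (x of pointer in the frame of mark below -0.008 m or x of pointer in the frame of mark above 0.008 m)).
It fails at once if the beaker is disturbed (distance of beaker from where it was at the start of the episode above 0.03 m).
It fails at once if the bottle is disturbed (distance of juice from where it was at the start of the episode above 0.03 m).
It fails at once if the ring is disturbed (distance of clamp_ring from where it was at the start of the episode above 0.03 m).
It fails at once if the gauge is disturbed (distance of gauge from where it was at the start of the episode above 0.03 m).
It also fails if it takes over 48 s, if anything falls off the work surface, if the arm or the gripper's body presses on something with over 40 N, if the wrist force passes 120 N, or if a joint passes its speed limit or range.

### The arm

A 6-joint arm with a two-finger parallel gripper is mounted at the origin on the work surface. World frame = base frame: x ahead of the robot, y to its left, z up, the work surface at z = 0. Lengths are in mm, angles in rad, forces in N, time in s.
With the tool pointing down it reaches from about 275 to 825 mm from the base axis. Payload 4.9 kg.
Tool frame: the origin (TCP) lies at the very end of the fingers, on their centre line; the grasp point (between the pads) lies 19 mm behind it; z points along the fingers, y is the direction in which the jaws open and shut (so a half turn about z gives the same grasp; the last joint's range is limited). The gripper opens to 85 mm and grips with 20 to 120 N. Pads are 22 mm wide; open, the fingers measure 114 mm over their backs; the gripper's body (76 mm by 85 mm) begins 54 mm behind the grasp point. The pads swing forward as they close: fully open they stand 13 mm farther back than shut.
Start: joints at [1.043, 0.326, -0.193, 1.052, 0, 1.437], TCP at [211.031, 507.922, 231.281] pointing down, gripper open.
Joint ranges: [-2.65, 2.65], [-0.97, 1.79], [-1.3, 1.35], [-1.93, 2.1], [-1.47, 1.37], [-3.14, 3.14]. Speed limits (rad/s): [2.57, 2.57, 3.14, 3.14, 3.14, 3.14].

### API

Orientations are given as [roll, pitch, yaw] about the fixed x, y, z axes, in that order (R = Rz(yaw) Ry(pitch) Rx(roll)).
In Python, from bench import bot, solve_ik, imaging gives the robot as it stands. Calls block until the motion is done:
- bot.move_ptp(position, orientation): joint-space move of the TCP to a pose.
- bot.movel(position, rot=None, max_speed=150, threshold=None): straight line of the TCP; rot=None keeps the orientation; max_speed is the mean speed in mm/s. With threshold (N) it stops when the force on the tool has changed by that much, and returns True; else False.
- bot.move_j(angles): joint-space move.
- bot.grip(opening, effort=None): opening from 0.0 (shut) to 1.0 (fully open); effort is the grip in N (None keeps the last); returns when the fingers have stopped.
- bot.dwell(seconds).
- solve_ik(position, orientation): joint angles nearest the present ones, or None.
- bot.get_state(): the state.
- imaging.capture(name): name is "scene" or "side" or "wrist"; returns the picture (384x512x3 uint8, blue, green, red); there is no depth.
- imaging.camera_model(name): a dict with "K" (3x3 intrinsics, pixels), "k1" (the pictures are not rectified: a ray, as slopes to the right and down, at radius r is drawn at 1 + k1 r^2 times it, then the intrinsics apply), "position" and "rotation" of the camera in the world. Camera axes: x right, y up, looking along -z (the intrinsics and any distortion apply to the point x, -y, -z); pixel columns grow to the right and rows downward; lengths in mm; the calibration is good to about 2 mm. A picture is of the moment at which its call begins: read the wrist's pose just before it. camera_model takes no time and is no camera call; for the wrist camera it gives the pose at the moment of the call.
A pose or a line that the arm cannot do raises bot.IKError and nothing moves.
- bot.sign_off(): hands the job in, once; it reports no verdict.
The state is a dict: "t": time; "qpos": joint angles; "joint_velocities": joint speeds; "effort": joint torques, N m; "tcp_pos": TCP position; "orientation": TCP orientation; "contact_force": force on the tool from outside, world axes, zero at the start; "wrist_torque": the same for the moment, N m; "opening": opening from 0.0 (shut) to 1.0 (fully open).
Only numpy, scipy, OpenCV 4.12 (cv2) and the standard library are available. Lean on these libraries where they do the work, as an engineer would, in place of code of your own. Each camera call takes 0.05 s, during which the arm holds its last target.

## Working session

There is one attempt and no reset: what is moved stays moved. The work goes in short steps, each a Python script; the robot and the scene stay as the last script left them, time stands still between calls to the robot, and variables do not carry over. Pictures are saved under pics/ and viewed, and the job is handed in when it is done.

```bash
ls; mkdir -p pics; python3 - <<'E'
from bench import bot, solve_ik, imaging
import cv2
s=bot.get_state();print(s['t'],s['tcp_pos'],s['orientation'],s['opening'])
for n in("scene","side","wrist"):
    m=imaging.camera_model(n);print(n,m)
    im=imaging.capture(n);cv2.imwrite(f"pics/{n}0.png",im)
E
```

```text
pics
0.0 [210.7328006  507.36657262 230.48743301] [-3.13982705e+00 -2.44152118e-04  2.74775056e+00] 0.9990476995485307
scene {'K': array([[447.95139391,   0.        , 257.81434075],
       [  0.        , 447.95139391, 191.68969834],
       [  0.        ,   0.        ,   1.        ]]), 'k1': -0.06222703261155206, 'position': array([841.55336316, 497.83780442, 934.97151234]), 'rotation': array([0.67629794, 0.0068116 , 2.67169394])}
side {'K': array([[352.19539378,   0.        , 258.64249084],
       [  0.        , 352.19539378, 193.2344468 ],
       [  0.        ,   0.        ,   1.        ]]), 'k1': -0.049033511854252344, 'position': array([  41.49717517, -584.75010853,  793.46729417]), 'rotation': array([ 0.77828322,  0.0033528 , -0.81137894])}
wrist {'K': array([[304.47825823,   0.        , 257.97965145],
       [  0.        , 304.47825823, 196.07661485],
       [  0.        ,   0.        ,   1.        ]]), 'k1': -0.01796451376529922, 'position': array([144.15746284, 535.1469006 , 374.10183164]), 'rotation': array([-0.28778157,  0.00132516,  1.17666506])}
```

View pics/scene0.png

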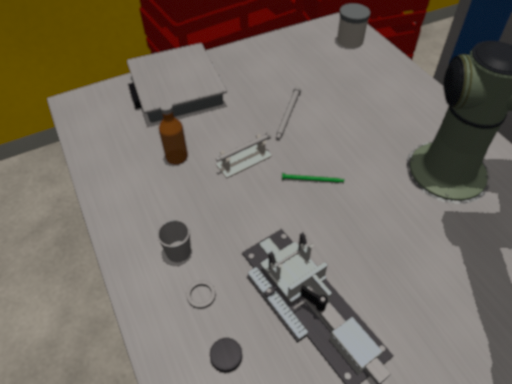

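View pics/side0.png

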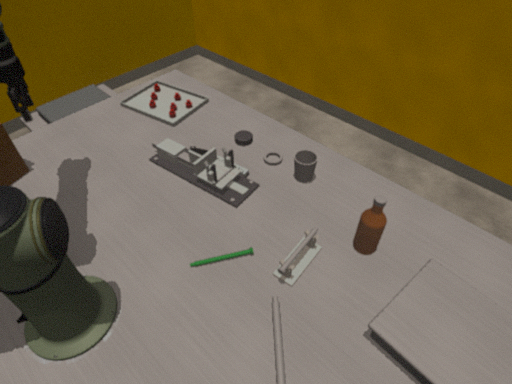

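View pics/wrist0.png

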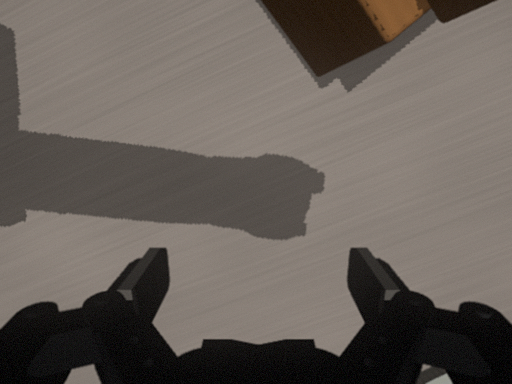

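Lance candidates in the scene view: the steel tube in the white rest (244,153), the bare steel rod on the bench (288,113), and the green tube (312,179). The one in the rest fits: it isn't green, and it is the shorter of the two steel ones. I'll confirm that in a crop.

```bash
cat > h.py <<'E'
import numpy as np, cv2
from scipy.spatial.transform import Rotation as R
def ray(m,uv):
    K=m['K'];d=np.array([(uv[0]-K[0,2])/K[0,0],(uv[1]-K[1,2])/K[1,1]])
    p=d.copy()
    for _ in range(20): p=d/(1+m['k1']*(p@p))
    v=R.from_euler('xyz',m['rotation']).as_matrix()@np.array([p[0],-p[1],-1])
    return np.array(m['position']),v/np.linalg.norm(v)
def onz(m,uv,z):
    o,v=ray(m,uv);return o+v*(z-o[2])/v[2]
def proj(m,P):
    P=np.atleast_2d(P);q=(P-m['position'])@R.from_euler('xyz',m['rotation']).as_matrix()
    x=q[:,0]/-q[:,2];y=-q[:,1]/-q[:,2];f=1+m['k1']*(x*x+y*y)
    return np.c_[m['K'][0,0]*x*f+m['K'][0,2],m['K'][1,1]*y*f+m['K'][1,2]]
def tri(ms,uvs):
    A=np.zeros((3,3));b=np.zeros(3)
    for m,uv in zip(ms,uvs):
        o,v=ray(m,uv);M=np.eye(3)-np.outer(v,v);A+=M;b+=M@o
    return np.linalg.solve(A,b)
def crop(im,x0,y0,x1,y1,s):
    return cv2.resize(im[y0:y1,x0:x1],None,fx=s,fy=s,interpolation=cv2.INTER_CUBIC)
E
python3 - <<'E'
from h import *
a=cv2.imread('pics/scene0.png');b=cv2.imread('pics/side0.png')
cv2.imwrite('pics/c1.png',crop(a,235,215,400,384,3.5))
cv2.imwrite('pics/c2.png',np.vstack([crop(a,205,85,345,190,4)]))
cv2.imwrite('pics/c3.png',crop(b,140,120,270,210,6))
cv2.imwrite('pics/c4.png',crop(b,255,215,335,290,7))
E
```

```text
(no output)
```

View pics/c1.png

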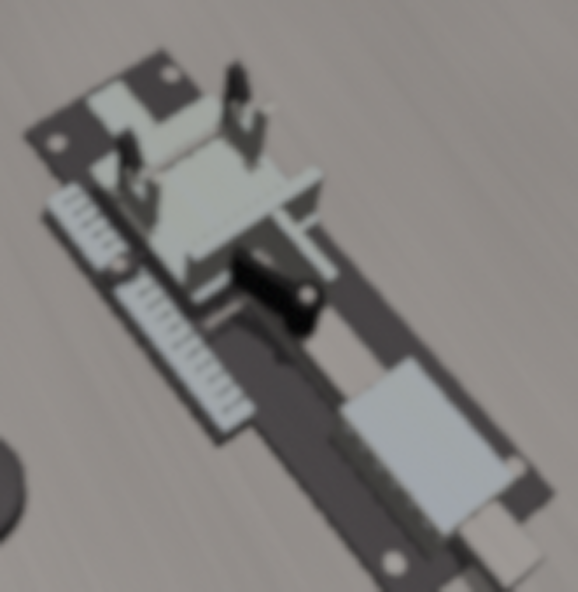

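View pics/c2.png

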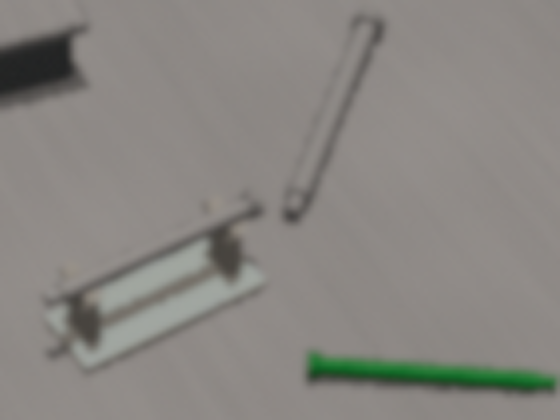

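View pics/c3.png

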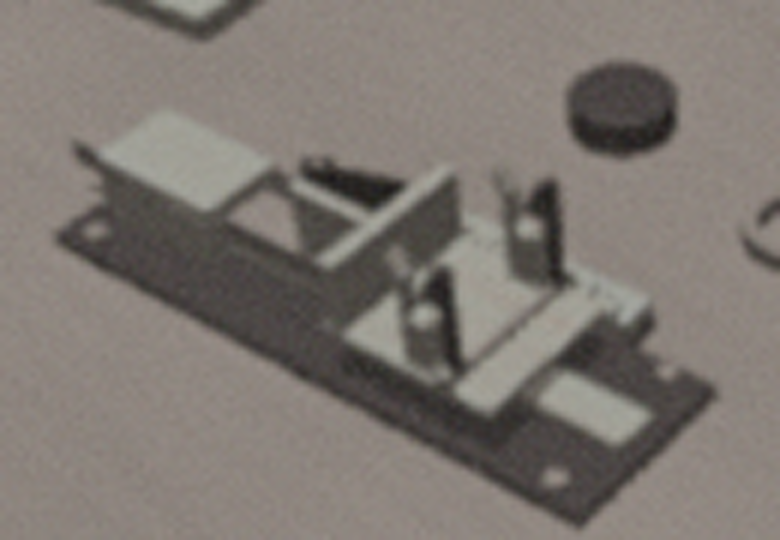

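View pics/c4.png

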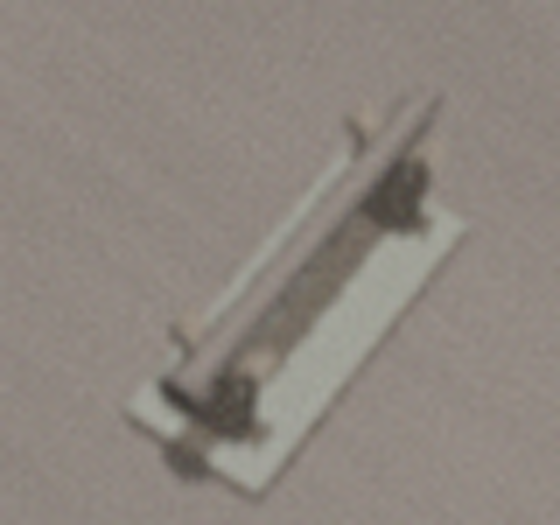

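The crop confirms it: the tube in the rest is bare steel and clearly shorter than the free steel rod, and the third tube is green. Next, the first measurements.

```bash
python3 - <<'E'
from h import *
from bench import imaging
np.set_printoptions(precision=1,suppress=True)
A=imaging.camera_model('scene');B=imaging.camera_model('side')
c2=lambda u,v:(205+u/4,85+v/4); c1=lambda u,v:(235+u/3.5,215+v/3.5)
c3=lambda u,v:(140+u/6,120+v/6); c4=lambda u,v:(255+u/7,215+v/7)
e=[onz(A,c2(*p),57) for p in((50,300),(258,208))];print('lance',e,np.linalg.norm(e[0]-e[1]),(e[0]+e[1])/2)
e=[onz(A,c2(*p),7) for p in((370,20),(292,215))];print('rod',e,np.linalg.norm(e[0]-e[1]))
e=[onz(A,c2(*p),4) for p in((45,315),(88,372),(265,280))];print('restbase',e)
e=[onz(B,c4(*p),57) for p in((185,380),(425,100))];print('lance side',e,np.linalg.norm(e[0]-e[1]),(e[0]+e[1])/2)
e=[onz(A,c1(*p),10) for p in((25,133),(163,50),(553,493))];print('plate',e,np.linalg.norm(e[0]-e[1]),np.linalg.norm(e[2]-e[1]))
e=[onz(B,c3(*p),10) for p in((55,238),(582,525),(715,390))];print('plate side',e,np.linalg.norm(e[0]-e[1]),np.linalg.norm(e[2]-e[1]))
for n,uv,z in(('bottle',(173,140),90),('beaker',(175,230),85),('ring',(202,296),14),('gauge',(226,353),26)):print(n,onz(A,uv,z))
E
```

```text
lance [array([ 574.4, -279.1,   57. ]), array([ 410.3, -292.6,   57. ])] 164.633675722757 [ 492.4 -285.8   57. ]
rod [array([ 202.5, -488.8,    7. ]), array([ 367. , -319.7,    7. ])] 235.97303050456776
restbase [array([ 567.2, -314.4,    4. ]), array([ 562.1, -252.6,    4. ]), array([ 414. , -273.4,    4. ])]
lance side [array([ 416.4, -301.6,   57. ]), array([ 572.9, -287. ,   57. ])] 157.13887721579331 [ 494.7 -294.3   57. ]
plate [array([629.4, -16.6,  10. ]), array([512.8, -33.3,  10. ]), array([459.6, 348.4,  10. ])] 117.77239544592872 385.34757739029135
plate side [array([457.7, 338.3,  10. ]), array([511.6, -45.2,  10. ]), array([627.8, -26.8,  10. ])] 387.27125665446636 117.7004604910853
bottle [ 661.3 -371.8   90. ]
beaker [757.  -99.5  85. ]
ring [758.3  45.1  14. ]
gauge [764.7 189.9  26. ]
```

The fixed views differ by about 10 mm in y, so I'll refine with the wrist camera above the stand and then above the rest.

```bash
python3 - <<'E'
from h import *
from bench import bot,imaging
import json
def shot(n):
    m=imaging.camera_model('wrist');im=imaging.capture('wrist');cv2.imwrite(f'pics/{n}.png',im)
    json.dump({k:np.array(v).tolist() for k,v in m.items()},open(f'pics/{n}.json','w'))
bot.move_ptp([561,44,200],[np.pi,0,1.71]);shot('w1')
print(bot.get_state()['t'])
bot.move_ptp([555,90,200],[np.pi,0,1.71]);shot('w1b')
print(bot.get_state()['t'])
bot.move_ptp([540,-288,180],[np.pi,0,-3.04]);shot('w2')
s=bot.get_state();print(s['t'],s['qpos'])
E
```

```text
2.2917
2.65
4.5833 [-6.09854777e-01  4.75851280e-01 -9.94253091e-02  9.95600565e-01
  1.00612358e-04 -7.11837400e-01]
```

View pics/w1.png

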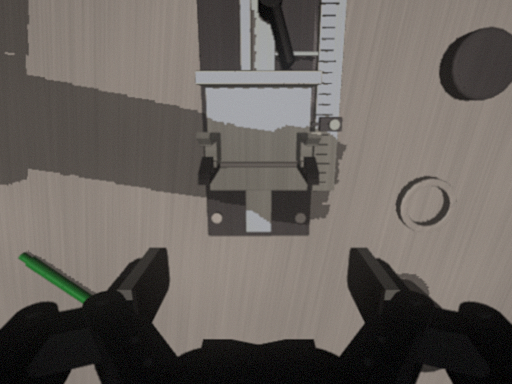

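View pics/w1b.png

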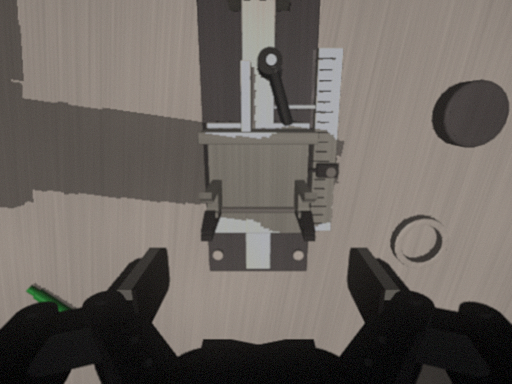

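View pics/w2.png

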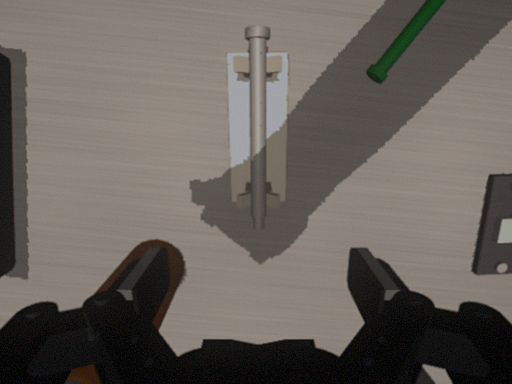

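w2 shows the lance from its collar (258,27) to its nozzle (259,230), lying in the rest. w1 and w1b show the crossbar, forks, lever, pointer and index block. I'll enlarge those for measuring.

```bash
python3 - <<'E'
from h import *
a=cv2.imread('pics/w1.png');b=cv2.imread('pics/w1b.png')
cv2.imwrite('pics/d1.png',crop(a,190,50,360,195,4.5))
cv2.imwrite('pics/d2.png',crop(b,190,40,360,175,4.5))
cv2.imwrite('pics/d3.png',crop(b,190,165,350,280,4.5))
E
```

```text
(no output)
```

View pics/d1.png

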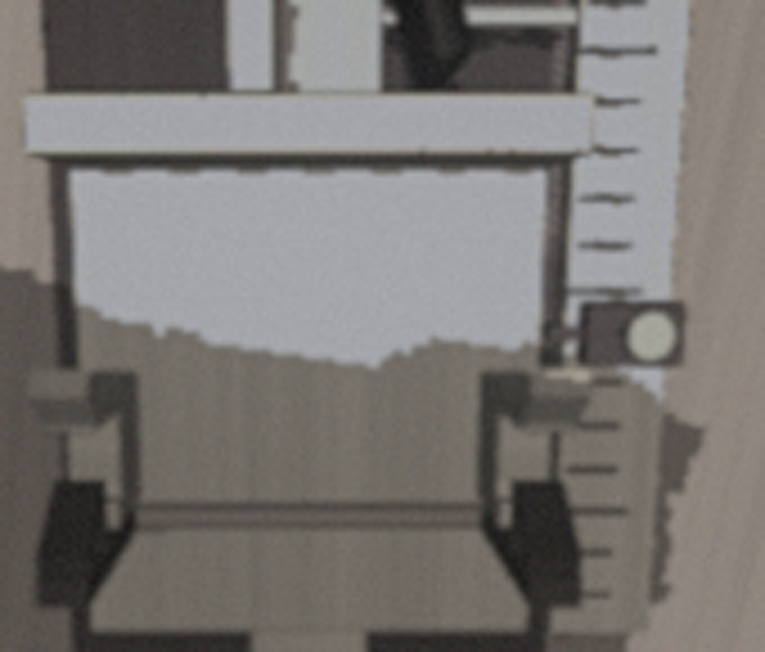

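View pics/d2.png

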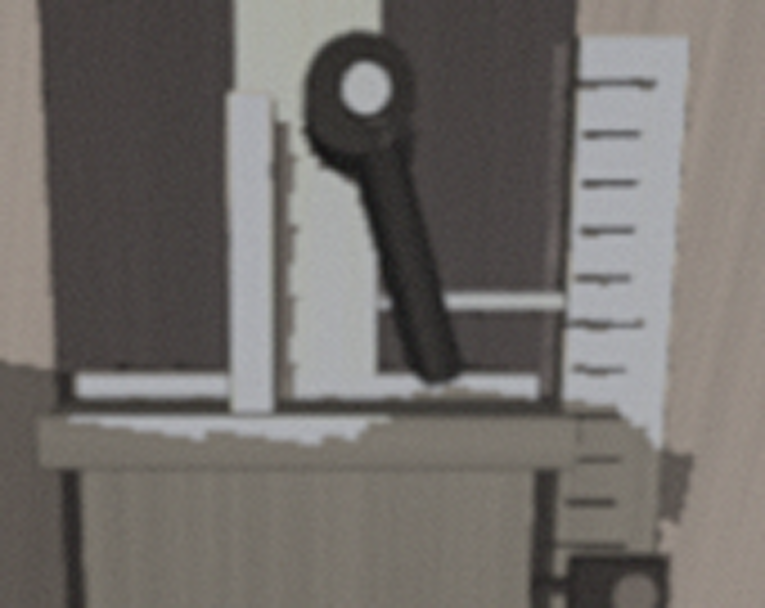

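View pics/d3.png

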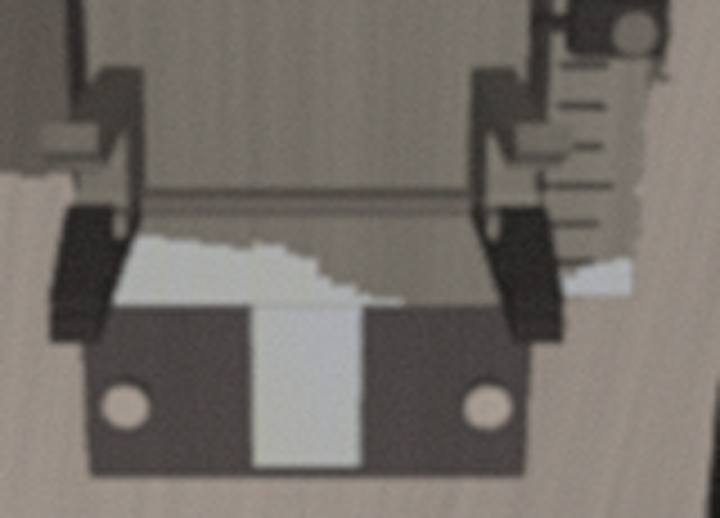

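```bash
cat >> h.py <<'E'
import json
def ld(n):
    m=json.load(open(f'pics/{n}.json'));return {k:np.array(v) if k!='k1' else v for k,v in m.items()}
def cr(x0,y0,s): return lambda u,v:(x0+(u+.5)/s-.5,y0+(v+.5)/s-.5)
E
python3 - <<'E'
from h import *
np.set_printoptions(precision=1,suppress=True)
A=ld('w1');B=ld('w1b');d1=cr(190,50,4.5);d2=cr(190,40,4.5);d3=cr(190,165,4.5)
print(A['position'],A['rotation'],B['position'],B['rotation'])
L={}
def P(n,m,uv,z): L[n]=onz(m,uv,z);print(n,L[n])
P('xb-L1',A,d1(25,95),88);P('xb-R1',A,d1(590,95),88);P('xb+L1',A,d1(28,153),88);P('xb+R1',A,d1(590,151),88)
P('xb-L2',B,d2(40,416),88);P('xb-R2',B,d2(578,413),88);P('xb+L2',B,d2(40,467),88);P('xb+R2',B,d2(575,467),88)
P('ptr1',A,d1(577,15),36);P('ptr2',B,d2(563,301),36)
P('nose1',A,d1(570,335),34);P('nose2',B,d2(562,587),34)
P('blk1',A,d1(632,334),34)
P('plL',B,d3(92,474),10);P('plR',B,d3(524,472),10)
P('plTL',A,(209,236),10);P('plTR',A,(310,235),10)
P('fintop',B,d2(250,95),88)
P('fin2L',B,d2(232,412),88);P('fin2R',B,d2(273,412),88)
v=L['xb-R1']-L['xb-L1'];print(np.linalg.norm(v),np.arctan2(v[1],v[0]))
v=L['xb-R2']-L['xb-L2'];print(np.linalg.norm(v),np.arctan2(v[1],v[0]))
v=L['plR']-L['plL'];print(np.linalg.norm(v),np.arctan2(v[1],v[0]))
v=L['nose1'];
# V frame
y=np.array([np.cos(.139),np.sin(.139)]);x=np.array([y[1],-y[0]])
for k,p in L.items(): print(k,'sx %.1f sy %.1f'%(x@p[:2],y@p[:2]))
E
```

```text
[550.7 116.2 343.6] [-0.3 -0.   0.1] [544.3 163.2 343.6] [-0.3 -0.   0.1]
xb-L1 [498.3 135.9  88. ]
xb-R1 [595.7 149.6  88. ]
xb+L1 [499.7 126.4  88. ]
xb+R1 [597.5 140.6  88. ]
xb-L2 [498.7 135.8  88. ]
xb-R2 [596.3 150.4  88. ]
xb+L2 [499.5 126.6  88. ]
xb+R2 [597.7 140.6  88. ]
ptr1 [599.2 171.2  36. ]
ptr2 [599.  170.6  36. ]
nose1 [610.5 107.5  34. ]
nose2 [611.3 108.5  34. ]
blk1 [624.  109.6  34. ]
plL [513.4 -37.   10. ]
plR [630.5 -19.6  10. ]
plTL [513.8 -38.6  10. ]
plTR [632.6 -20.6  10. ]
fintop [529.7 195.3  88. ]
fin2L [533.5 141.5  88. ]
fin2R [540.9 142.6  88. ]
98.32368087638561 0.1404205481235907
98.6370581598065 0.14786858398284347
118.3459088253894 0.14748844136010641
xb-L1 sx -65.5 sy 512.3
xb-R1 sx -65.6 sy 610.7
xb+L1 sx -56.0 sy 512.4
xb+R1 sx -56.4 sy 611.2
xb-L2 sx -65.4 sy 512.7
xb-R2 sx -66.3 sy 611.4
xb+L2 sx -56.1 sy 512.3
xb+R2 sx -56.5 sy 611.4
ptr1 sx -86.5 sy 617.1
ptr2 sx -86.0 sy 616.9
nose1 sx -21.9 sy 619.5
nose2 sx -22.8 sy 620.5
blk1 sx -22.1 sy 633.2
plL sx 107.8 sy 503.3
plR sx 106.8 sy 621.7
plTL sx 109.5 sy 503.5
plTR sx 108.0 sy 623.6
fintop sx -120.0 sy 551.7
fin2L sx -66.2 sy 548.0
fin2R sx -66.2 sy 555.5
```

```bash
python3 - <<'E'
from h import *
a=cv2.imread('pics/w2.png')
cv2.imwrite('pics/e1.png',crop(a,215,15,305,245,2.6*1.0))
g=cv2.cvtColor(a,cv2.COLOR_BGR2GRAY)
for r in (60,80,130,180,215): print(r,g[r,242:278])
E
```

```text
60 [136 135 134 137 136 134 117  96  95 105 118 127 136 144 156 160 158 149
 140 129 125 112 101  93 117 139 140 141 138 137 140 139 138 138 138 137]
80 [121 114 113 112 112 116 131 123  98 104 117 125 134 142 153 163 159 152
 137 127 124 116 102  93  97 110 112 113 111 112 112 121 126 129 126 126]
130 [161 164 164 164 165 164 162 138 105  97 111 121 131 139 152 159 162 154
 143 132 126 118 102 102 136 161 166 163 163 162 162 163 160 157 148 146]
180 [113 112 112 110 111 111 112 109  94  73  67  75  82  86  91  93  93  90
  84  84  78  73  72  74  92 108 106 108 110 111 114 110 109 111 112 111]
215 [84 82 84 82 82 85 82 82 77 66 67 74 79 81 84 89 91 88 86 79 76 75 68 66
 69 82 80 84 82 81 82 83 81 83 80 82]
```

View pics/e1.png

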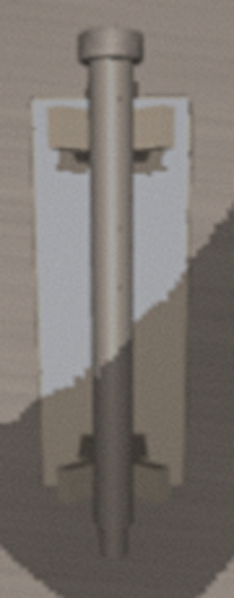

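```bash
python3 - <<'E'
from h import *
np.set_printoptions(precision=1,suppress=True)
m=ld('w2')
p=[onz(m,uv,55) for uv in((256.8,60),(257.6,130),(258.5,215))];print(p)
v=p[0]-p[2];print('yaw',np.arctan2(v[1],v[0]))
e=[onz(m,(256.6,27),60),onz(m,(258.6,228.7),55)];print(e,np.linalg.norm(e[0]-e[1]),(e[0]+e[1])/2)
print(m['position'])
E
```

```text
[array([ 432.4, -299.8,   55. ]), array([ 488.1, -293.5,   55. ]), array([ 565.7, -284.8,   55. ])]
yaw -3.0295793952922647
[array([ 409.3, -302.3,   60. ]), array([ 579.4, -283.3,   55. ])] 171.24732617644534 [ 494.4 -292.8   57.5]
[ 468.2 -295.3  323.5]
```

```bash
cat >> h.py <<'E'
def shot(n,cam='wrist'):
    from bench import imaging
    m=imaging.camera_model(cam);im=imaging.capture(cam);cv2.imwrite(f'pics/{n}.png',im)
    json.dump({k:np.array(v).tolist() for k,v in m.items()},open(f'pics/{n}.json','w'));return im
E
python3 - <<'E'
from h import *
from bench import bot
np.set_printoptions(precision=2,suppress=True)
o=[np.pi,0,-3.0296]
bot.grip(0.55,60)
bot.move_ptp([494.4,-292.8,110],o)
print(bot.get_state()['t'],bot.get_state()['tcp_pos'])
print(bot.movel([494.4,-292.8,37],max_speed=120,threshold=15))
s=bot.get_state();print(s['t'],s['tcp_pos'],s['contact_force'])
bot.grip(0.0,60)
s=bot.get_state();print(s['t'],s['tcp_pos'],s['contact_force'],s['opening'])
bot.movel([494.4,-292.8,150],max_speed=150)
s=bot.get_state();print(s['t'],s['contact_force'],s['opening'])
shot('w3')
bot.move_ptp([556.5,78.6,150],[np.pi,0,.143-np.pi])
bot.movel([556.5,78.6,112])
s=bot.get_state();print(s['t'],s['tcp_pos'],s['contact_force'],s['opening'],s['orientation'])
shot('w4');shot('s4','scene')
E
```

```text
5.475 [ 493.81 -292.58  109.6 ]
False
6.2333 [ 495.37 -293.3    37.88] [0.71 0.46 0.79]
6.6417 [ 494.96 -292.64   38.  ] [-0.21  2.18  5.84] 0.1399139099787471
7.5417 [ 0.31 -0.62 -1.79] 0.1412791187798292
9.4 [556.1   77.67 111.66] [ 0.31  0.11 -1.22] 0.1415453469978804 [ 3.14 -0.   -3.  ]
```

View pics/w4.png

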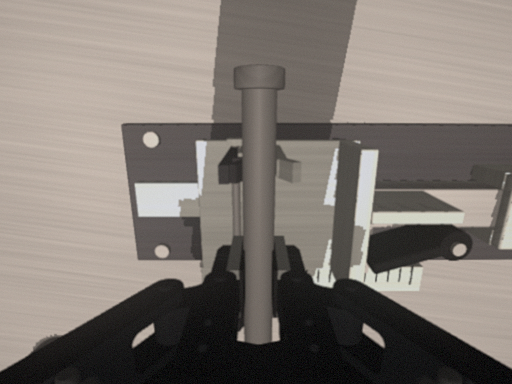

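View pics/s4.png

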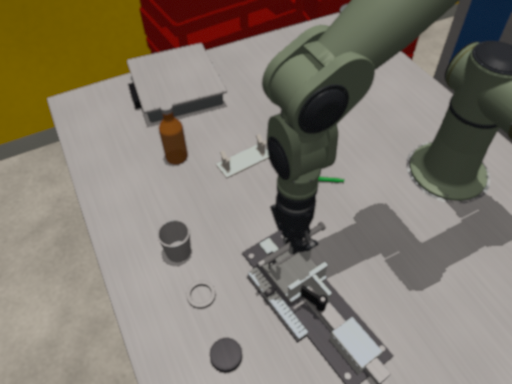

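```bash
python3 - <<'E'
from h import *
a=cv2.imread('pics/w4.png')
cv2.imwrite('pics/f1.png',crop(a,190,60,330,200,4.2))
b=cv2.imread('pics/w1b.png');cv2.imwrite('pics/f2.png',crop(b,190,170,330,250,5.5))
E
```

```text
(no output)
```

View pics/f1.png

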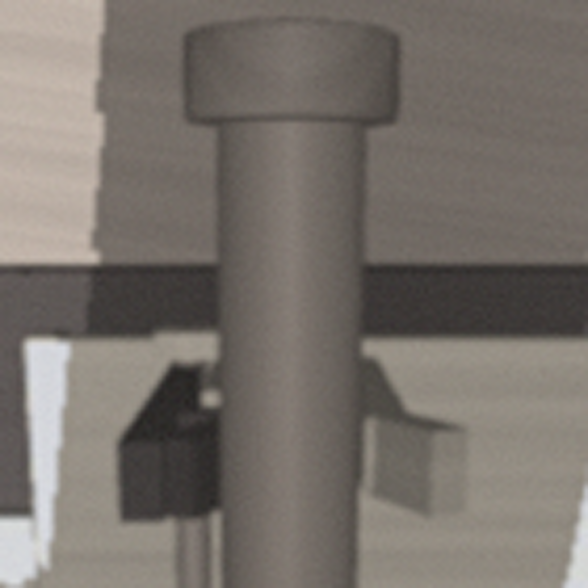

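View pics/f2.png

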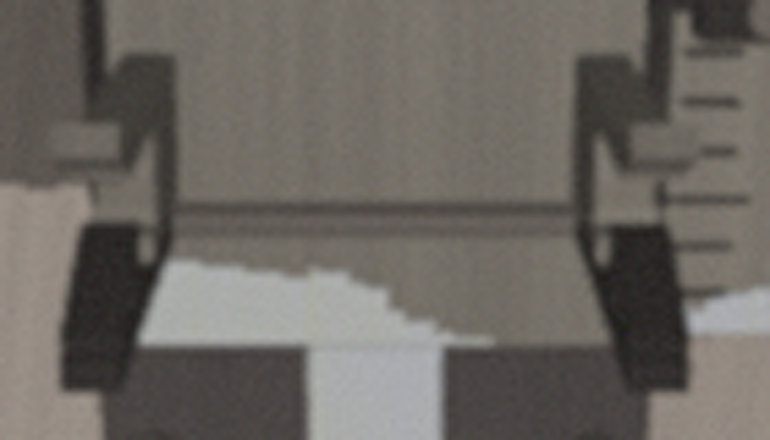

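```bash
python3 - <<'E'
from h import *
np.set_printoptions(precision=1,suppress=True)
A=ld('w1');B=ld('w1b');C=ld('w4');f2=cr(190,170,5.5);d1=cr(190,50,4.5);f1=cr(190,60,4.2)
y=np.array([np.cos(.143),np.sin(.143)]);x=np.array([y[1],-y[0]]);S=np.array([556.5,78.6])
def sf(p):return np.array([x@(p[:2]-S),y@(p[:2]-S)])
print('rod w1b',sf(onz(B,f2(375,218),52)),'rod w1',sf(onz(A,d1(310,514),52)))
print('rod w4',sf(onz(C,f1(193,560),52)))
for k,uv in dict(L1=(218,150),R1=(364,150),L2=(218,450),R2=(359,450)).items(): print(k,sf(onz(C,f1(*uv),129)))
def W(sx,sy,z):return np.r_[S+sx*x+sy*y,z]
for q in((-8,-37,101),(-8,-47,101),(-14,-37,112),(-14,-47,112),(9,-37,91),(0,-42,129)):
    p=proj(C,W(*q))[0];print(q,(p[0]-190+.5)*4.2-.5,(p[1]-60+.5)*4.2-.5)
for k,uv in dict(a=(372,415),b=(375,495),c=(431,515),d=(466,428)).items(): print(k,[sf(onz(C,f1(*uv),z)) for z in(101,112)])
# w1/w1b flare tops
for k,uv in dict(tl=(50,122),bl=(55,160),tr=(122,122),R_t=(632,122)).items(): print(k,sf(onz(B,f2(*uv),112)))
E
```

```text
rod w1b [14.8 -0.2] rod w1 [15.6  0.1]
rod w4 [ 16.6 -15. ]
L1 [  7.4 -76.8]
R1 [ -6.3 -76.8]
L2 [  7.9 -48.2]
R2 [ -6.2 -48.2]
(-8, -37, 101) 360.0082156657448 496.3818309524868
(-8, -47, 101) 361.16438612828335 415.99476161910667
(-14, -37, 112) 417.2564557977746 517.7436764754833
(-14, -47, 112) 419.6062417104992 431.9096420127811
(9, -37, 91) 226.14656675671762 479.46965845393566
(0, -42, 129) 297.04891548901674 510.50336110279545
a [array([ -9.3, -47.1]), array([ -8.6, -48.9])]
b [array([ -9.9, -37.2]), array([ -9.1, -39.7])]
c [array([-16.8, -34.6]), array([-15.6, -37.3])]
d [array([-20.8, -45.5]), array([-19.2, -47.4])]
tl [-20.4 -46.9]
bl [-14.7 -46.4]
tr [-20.4 -36.5]
R_t [-20.4  36.8]
```

Relative to the fork's flare and the hinge rod in the same picture, the held lance (f1 col 288) is about 1.5 mm too far to stand +x. I'll shift it by −1.5 mm and push it down.

```bash
python3 - <<'E'
from h import *
from bench import bot
np.set_printoptions(precision=2,suppress=True)
y=np.array([np.cos(.143),np.sin(.143)]);x=np.array([y[1],-y[0]]);S=np.array([556.5,78.6])
for i in range(3): print(bot.get_state()['tcp_pos'])
p=S-1.5*x
def st(n):
    s=bot.get_state();print(n,s['t'],s['tcp_pos'],s['contact_force'],s['opening'])
bot.movel([*p,100],max_speed=80);st('a')
for z in(90,80,74,69):
    h=bot.movel([*p,z],max_speed=60,threshold=35);st(z)
    if h: print('HIT');break
else:
    h=bot.movel([*p,60],max_speed=25,threshold=12);st(('end',h))
shot('w5')
E
```

```text
[557.3   78.06 112.9 ]
[557.3   78.06 112.9 ]
[557.3   78.06 112.9 ]
a 9.8 [555.99  80.12  99.93] [-0.31 -0.08 -1.41] 0.1396934038375978
90 10.1167 [555.8  80.1  89.5] [-0.13  0.49 -1.38] 0.14049627288190267
80 10.4333 [557.61  80.17  80.17] [ 3.63  1.02 -2.48] 0.13866112695610958
74 10.6833 [555.63  79.9   73.12] [ 2.6  -0.32 -5.23] 0.14112743087812915
69 10.9333 [555.24  79.82  68.23] [-0.82 -1.85 -4.17] 0.13784627022775228
('end', True) 11.2167 [556.41  79.94  65.07] [-1.28 -0.06  5.11] 0.13878350436991516
```

View pics/w5.png

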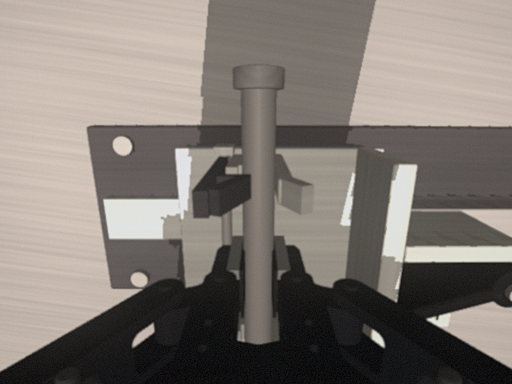

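Floor contact came at the expected height (TCP 65, about 82 for the lance), and the snout now overlaps the tube at w5 (235-250, 190). I'll press once more, release, go up and look.

```bash
python3 - <<'E'
from h import *
from bench import bot
np.set_printoptions(precision=2,suppress=True)
y=np.array([np.cos(.143),np.sin(.143)]);x=np.array([y[1],-y[0]]);S=np.array([556.5,78.6])
p=S-1.5*x
def st(n):
    s=bot.get_state();print(n,s['t'],s['tcp_pos'],s['contact_force'],s['opening'])
h=bot.movel([*p,58],max_speed=25,threshold=20);st(h)
bot.dwell(.1)
bot.grip(0.42);st('open')
bot.movel([*p,150],max_speed=200);st('up')
q=S-75*x   # over crossbar region: stand -x
bot.move_ptp([*(S-8*x),200],[np.pi,0,.143+np.pi/2]);st('look')
shot('w6');shot('s6','scene')
E
```

```text
True 11.475 [556.44  79.93  65.04] [-2.19 -0.96  7.91] 0.14200553544587863
open 11.9333 [555.5   79.69  63.44] [-0.56  0.15 -0.41] 0.4202607951761846
up 12.5167 [555.96  80.07 149.45] [ 0.07  0.97 -0.13] 0.4209444463378733
look 13.925 [554.88  86.46 199.12] [ 0.11  0.6  -0.18] 0.42042601608016456
```

View pics/w6.png

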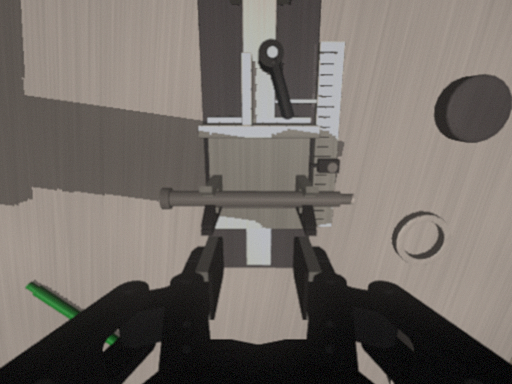

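```bash
python3 - <<'E'
from h import *
a=cv2.imread('pics/w6.png')
cv2.imwrite('pics/g1.png',crop(a,150,165,360,255,3.7))
cv2.imwrite('pics/g2.png',crop(a,190,35,360,175,4.2))
E
```

```text
(no output)
```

View pics/g1.png

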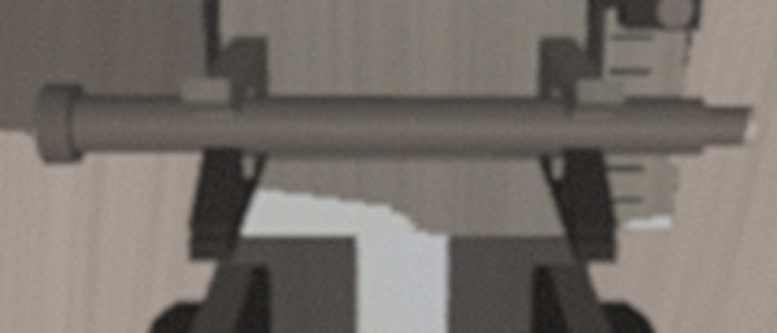

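View pics/g2.png

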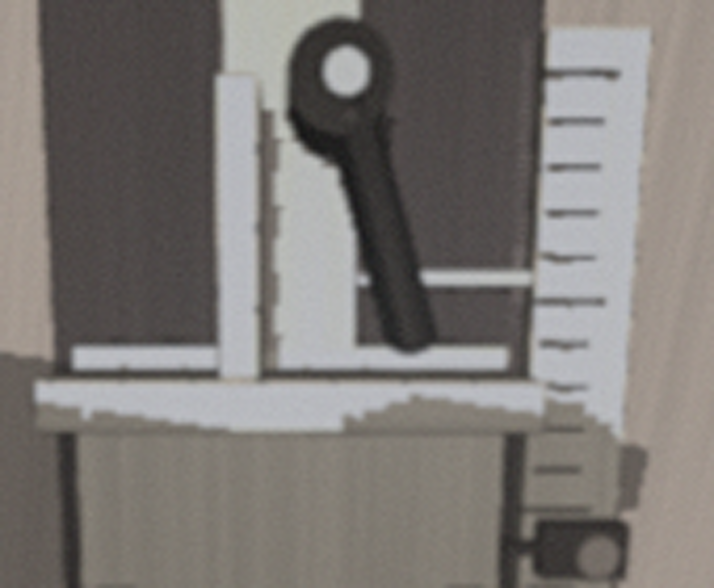

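```bash
python3 - <<'E'
from h import *
np.set_printoptions(precision=1,suppress=True)
B=ld('w1b');C=ld('w6');g1=cr(150,165,3.7);g2=cr(190,35,4.2);f2=cr(190,170,5.5);d2=cr(190,40,4.5)
y=np.array([np.cos(.143),np.sin(.143)]);x=np.array([y[1],-y[0]]);S=np.array([556.5,78.6])
def sf(p):return np.array([x@(p[:2]-S),y@(p[:2]-S)])
print('lance ends',sf(onz(C,g1(75,121),82)),sf(onz(C,g1(700,127),82)), 'mid', sf(onz(C,g1(400,126),84)))
print('collar/nozzle',sf(onz(C,g1(40,122),82)),sf(onz(C,g1(750,127),82)))
print('xb-',sf(onz(C,g2(36,379),88)),sf(onz(C,g2(543,379),88)),'xb+',sf(onz(C,g2(300,432),88)))
print('snout end w6',sf(onz(C,g1(210,258),91)),sf(onz(C,g1(595,258),91)))
print('snout end w1b',sf(onz(B,f2(80,388),91)),sf(onz(B,f2(670,388),91)))
print('ptr',sf(onz(C,g2(532,278),36)),'nose',sf(onz(C,g2(520,547),34)),'blk',sf(onz(C,g2(582,548),34)))
print('pivot',sf(onz(C,g2(347,72),86)),'tip',sf(onz(C,g2(412,342),86)))
E
```

```text
lance ends [ -1.7 -79.5] [-0.3 71.8] mid [-1.1 -0.9]
collar/nozzle [ -1.5 -88.1] [-0.3 83.9]
xb- [-65.4 -49.5] [-65.4  49.1] xb+ [-55.2   1.9]
snout end w6 [ 30.2 -46.9] [30.1 46.3]
snout end w1b [ 30.9 -48.7] [31.  48.3]
ptr [-85.1  55.4] nose [-22.2  56.2] blk [-22.   71.4]
pivot [-120.6   10.3] tip [-72.3  23.6]
```

The lance is seated: its mid is within about 1 mm of the seat, its apparent size puts it at z≈83, and the snouts are back at their first position. The pointer-to-nose gap is about 63.5 mm and the lever is open. Next I push the crossbar, stopping slightly short.

```bash
cat >> h.py <<'E'
Y=np.array([np.cos(.143),np.sin(.143)]);X=np.array([Y[1],-Y[0]]);S0=np.array([556.5,78.6])
def W(sx,sy,z):return [*(S0+sx*X+sy*Y),z]
def sf(p):return np.array([X@(p[:2]-S0),Y@(p[:2]-S0)])
E
python3 - <<'E'
from h import *
from bench import bot
np.set_printoptions(precision=2,suppress=True)
o=[np.pi,0,.143+np.pi/2]
def st(n):
    s=bot.get_state();f=s['contact_force'];print(n,s['t'],sf(s['tcp_pos']),s['tcp_pos'][2],'F',f[:2]@X,f[:2]@Y,f[2],s['opening'])
bot.grip(0.82)
bot.move_ptp(W(-88,-0.3,130),o);st('above')
print(bot.movel(W(-88,-0.3,50),max_speed=120,threshold=15));st('down')
print(bot.movel(W(-70,-0.3,50),max_speed=30,threshold=3));st('contact')
bot.movel(W(-16,-0.3,50),max_speed=60);st('push')
shot('w7');shot('s7','scene');shot('i7','side')
E
```

```text
above 14.9583 [-88.49  -0.66] 129.55113903543108 F 0.33632434063727745 0.5995530559436922 0.8583332185870001 0.8211745654735293
False
down 15.775 [-87.69   0.53] 50.82567163055835 F 0.49121877572951683 0.9399630161642829 0.8725707387191293 0.8158938927165191
True
contact 16.2333 [-76.3   -0.07] 50.299163216035915 F -4.0843782196972285 0.8607739234557378 2.185311648303351 0.8252447394477123
push 17.3917 [-16.9   -0.36] 50.03507004268281 F -4.885584448905905 0.4340100958952906 3.0709687524325626 0.8195073626301331
```

View pics/w7.png

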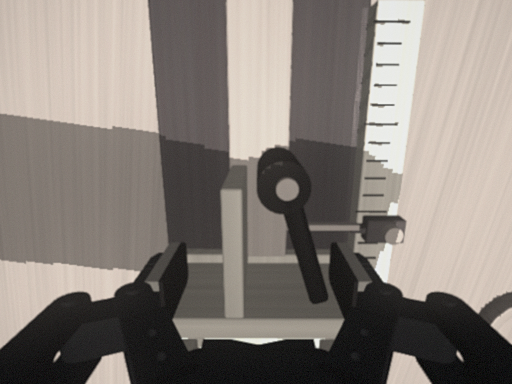

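View pics/s7.png

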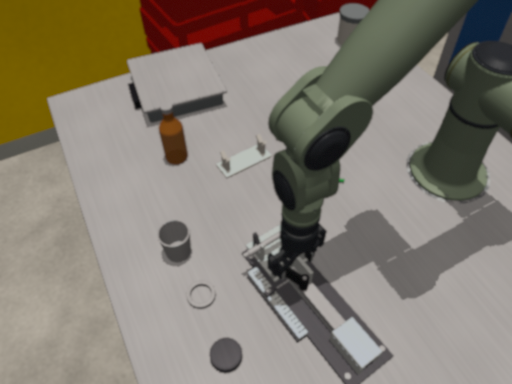

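```bash
python3 - <<'E'
from h import *
cv2.imwrite('pics/k1.png',crop(cv2.imread('pics/w7.png'),290,200,430,270,5.6))
E
```

```text
(no output)
```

View pics/k1.png

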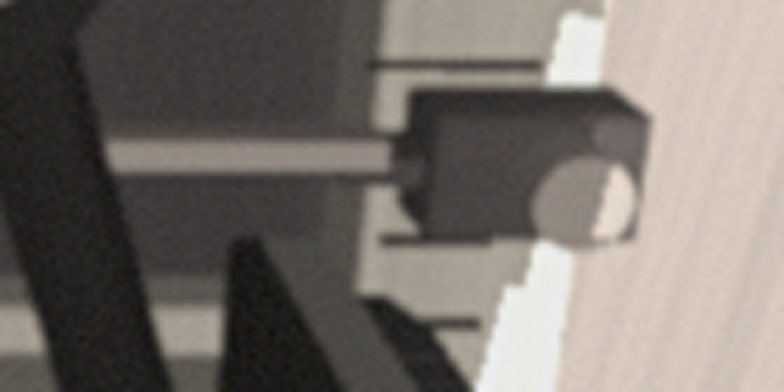

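```bash
python3 - <<'E'
from h import *
C=ld('w7');k=cr(290,200,5.6)
print('ptr',sf(onz(C,k(393,157),36)),'nose',[sf(onz(C,k(408,r),34)) for r in(145,168,190)],'blk',[sf(onz(C,k(530,r),34)) for r in (120,240)])
E
```

```text
ptr [-24.04716429  56.36743258] nose [array([-24.52769233,  58.47761319]), array([-22.03344629,  58.72392391]), array([-19.62807183,  58.96182636])] blk [array([-27.21493561,  70.50723774]), array([-14.0753391 ,  72.07720588])]
```

Pointer at (−24.0) and nose at about (−22), so it is roughly 2 mm short. I'll advance, dwell for step 2, then squeeze.

```bash
python3 - <<'E'
from h import *
from bench import bot
def st(n):
    s=bot.get_state();f=s['contact_force'];print(n,s['t'],sf(s['tcp_pos']),s['tcp_pos'][2],'F',f[:2]@X,f[:2]@Y,f[2],s['opening'])
bot.movel(W(-13.7,-0.3,50),max_speed=30);bot.dwell(0.4);st('mark')
shot('w8')
bot.grip(0.2,40);st('squeezed');bot.dwell(0.3);st('hold')
shot('w9');shot('s9','scene');shot('i9','side')
cv2.imwrite('pics/k2.png',np.vstack([crop(cv2.imread(f'pics/w{i}.png'),290,200,430,255,5) for i in(8,9)]))
E
```

```text
mark 18.1917 [-14.62567356  -0.35464553] 50.03600717951369 F -5.402794690696141 0.6484005298603157 1.8758691752997452 0.8239184409537853
squeezed 18.7083 [-14.5604738   -0.73208113] 50.128228402054106 F -5.854182705987202 -3.0142017372623715 4.745209107171833 0.31164584070290124
hold 19.0083 [-14.55815178  -0.69090773] 50.14106897408255 F -4.5136710576998835 -3.3584307297986093 4.322533591351433 0.31371918891928946
```

View pics/k2.png

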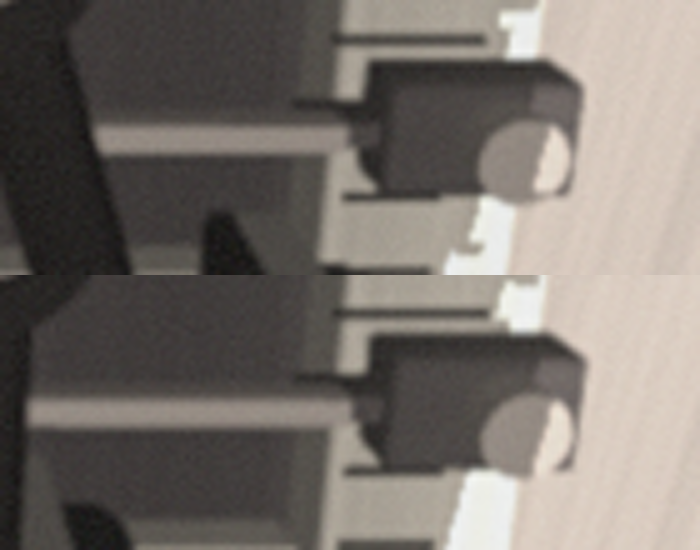

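View pics/w9.png

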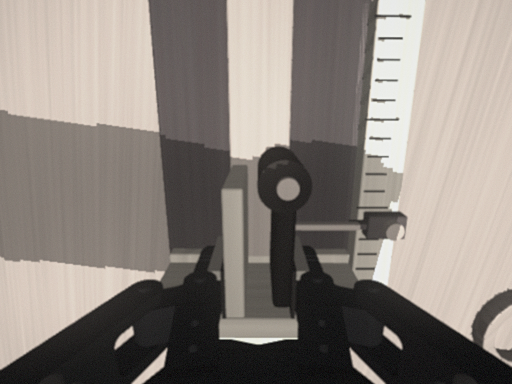

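View pics/i9.png

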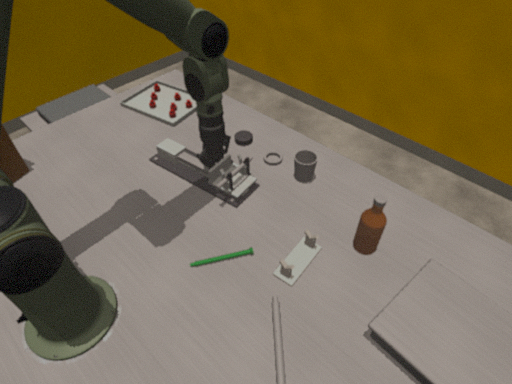

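```bash
python3 - <<'E'
from h import *
C=ld('w9');k=cr(290,200,5);v=-275
print('ptr',sf(onz(C,k(350,413+v),36)),'nose',[sf(onz(C,k(370,r+v),34)) for r in(385,405,425)],'blk',[sf(onz(C,k(480,r+v),34)) for r in (350,360,470)])
a=sf(onz(C,(287.5,189),88));b=sf(onz(C,(281,300),86));print('lever',a,b,np.arctan2(b[1]-a[1],b[0]-a[0]))
a=sf(onz(C,(237,185),88));b=sf(onz(C,(235,312),88));print('fin',a,b)
cv2.imwrite('pics/k3.png',crop(cv2.imread('pics/i9.png'),145,110,275,215,5.5))
cv2.imwrite('pics/k4.png',crop(cv2.imread('pics/w9.png'),200,140,420,340,3))
E
```

```text
ptr [-21.86677844  55.93502474] nose [array([-24.43121153,  58.58566533]), array([-22.01962787,  58.82410387]), array([-19.58846705,  59.06485366])] blk [array([-28.59973954,  70.51693399]), array([-27.41198529,  70.65851243]), array([-14.02566876,  72.26174165])]
lever [-57.84220524   9.91941473] [-10.08360931   8.76032611] -0.02426497482708465
fin [-59.31991068  -8.22290321] [ -5.76898634 -10.09989366]
```

View pics/k3.png

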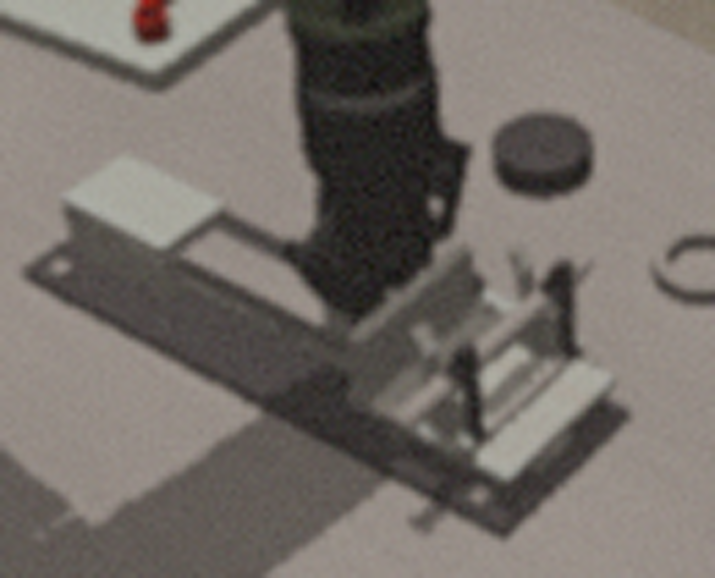

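View pics/k4.png

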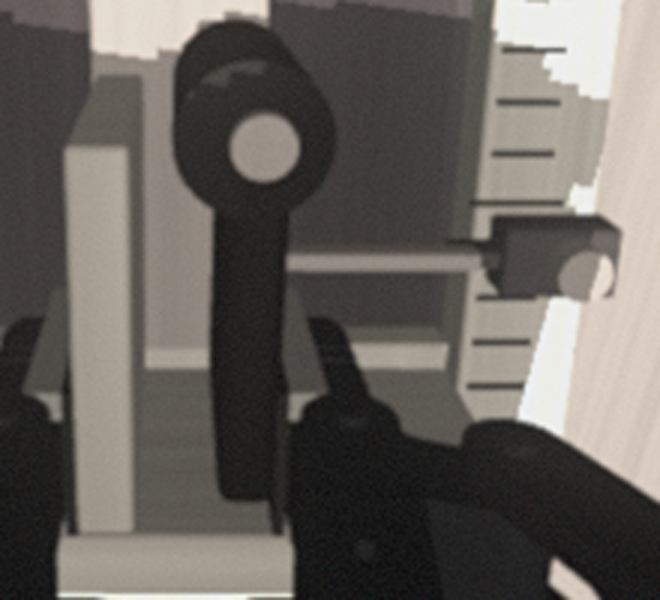

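The checks agree: pointer at −21.9 against the nose at −22.0, lever parallel to the fin (k4), lance still in the clip (k3). Handing in.

```bash
python3 - <<'E'
from bench import bot
s=bot.get_state();print(s['t'],s['opening'],s['contact_force'])
bot.sign_off()
E
```

```text
19.1583 0.3087073826465628 [-3.52835973  3.91238371  3.69425332]
the job is handed in; nothing more can be done
```

I took the steel lance from its rest and pushed it past the jaw into the fork clip. I then pushed the leg out to the index block, squeezed the lever shut there, and handed in at 19.2 s still holding it. No verdict is reported.

**Last checks:**
- **Pointer:** it measures within about 0.2 mm of the nose. Measured against the block's edges instead, it is about 1 mm off; both are inside 4 mm.
- **Lever:** closed. It measures about −0.02 rad, and it looks parallel to the fin, with a finger opening that fits fin plus closed lever.
- **Hold:** about 5 N along the slide on the crossbar, plus the 40 N grip setting.
- **Lance and jaw:** measured after release and before the push, the lance was within about 1 mm of the seat and the snouts were back. At the end only the coarse side view shows it still in the clip.
- **Bystanders:** none look moved in the last side and earlier scene pictures. I did not measure them.

**Disagreements:**
- The fixed cameras differed by about 10 mm in y, so I used the wrist camera for all positions.
- The wrist camera read known lengths about 1.4% short.
- Estimates of the clip's position from different features differed by about 2 mm, so I shifted the lance by 1.5 mm before pushing it in.

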